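# Fish the dropped mending plate out of the gap between the cabinets

## Task

Take the bent rod from its fork stand, reach with its down-turned tip under the clear bridge into the hole of the steel plate that has dropped between the two cabinets, and keep the tip down on the metal while you gently draw the plate out along the tray until it rests against the tray's front stop. Then hang the rod back in its fork. Touch the plate with nothing but the rod, never press or pull hard, and leave the pot, the tub and the vial where they stand.

Things in the scene. Friction and masses are not known exactly. Their poses are not given: they have to be found in the camera images.
- cabinets: Fixed unit: two grey cabinets with white drawer fronts, 95 mm high, each 160 deep (x -60 to +100 mm) by 100 wide, side by side on one base with a 48 mm gap between them. Origin: on the table, in the middle of the gap; x runs along the gap away from the robot, y left, z up. An aluminium tray comes out of the gap towards the robot.
- gap_floor (a point): Middle of the line (cabinets' x = +21 mm, height 12 mm) where the gap's rear floor meets the tray; axes as cabinets. Behind it (+x): a level floor between cheeks 34 mm apart, ending at a wall 74 mm on, under a clear bridge whose front edge is above this line and whose underside is 60 mm above the table. In front of it (-x): the tray.
- tray_front (a point): Point on the cabinets' x axis (x = -160 mm, height 12 mm) at the inner face of the tray's front stop, or up to 35 mm straight below it. The tray is 38 mm wide inside, rims and stop 8 mm high. From gap_floor it RISES towards the stop by an angle unknown every time, 0.01 to 0.19 rad, not measured: feel it with the rod. It stays rigid under gentle pressing.
- plate: Dropped steel plate, 56 x 24 x 4 mm, about 60 g, lying flat at the rear of the gap, its long side along the gap. Origin: centre of its underside; x along its length away from the robot, z up. It has one through hole, 13 x 13 mm, 17 mm from the centre towards the robot (11 mm from its front end).
- plate_hole (a point): Centre of the plate's square hole, at the underside of the plate.
- rod: Bent steel rod, 6 mm thick, 90 g, hung upright in the fork. Origin: on the shank's axis, underside of its collar (30 mm across, 4 thick). Above: square wooden handle 20 x 20 mm, 4 to 58 mm above the origin, sides along x and y. Below: the shank, to 79 mm below the origin, then 45 mm level along +x (6 mm thick round its line), then down to a rounded tip 98 mm below the origin. z up.
- rod_tip (a point): Lowest point of the rod's rounded tip: 45 mm along +x and 98 mm below the rod's origin.
- stand: Fixed fork stand. Origin: on the table under the fork's middle; y left, z up. Two prongs 14 mm apart, tops 115 mm high, run along x from -26 mm (open end, towards the robot, with 4 mm high lips at x -26 to -22) to a post 115 mm high (front face x = +60). The rod hangs between them by its collar, its bent foot towards the post. Base plate 10 mm thick, x -45 to +85, 90 wide.
- fork (a point): Where the rod's origin is when it hangs properly: middle of the fork, on top of the prongs, 115 mm above the table.
- pot: Bystander: small cream pot with white lid, 38 mm across, 58 mm high. Origin: centre of its underside.
- tub: Bystander: grey tub, 70 mm across, 80 mm high. Origin: centre of its underside.
- vial: Bystander: clear vial with black cap, 47 mm across, 124 mm high. Origin: centre of its underside.

How it is judged:
By the outcome, as a careful person would: the job done as asked, in the order asked, and still so for the second after the job is handed in, with the robot touching nothing.
It also fails if it takes over 72 s, if anything falls off the work surface, if the arm or the gripper's body presses on something with over 40 N, if the wrist force passes 120 N, or if a joint passes its speed limit or range.

## Robot

A 6-joint arm with a two-finger parallel gripper is mounted at the origin on a cart in front of the work surface, level with it; the furniture and walls round the work are solid. World frame = base frame: x ahead of the robot, y to its left, z up, the work surface at z = 0. Lengths are in m, angles in rad, forces in N, time in s.
With the tool pointing down it reaches from about 0.375 to 0.975 m from the base axis. Payload 3.8 kg.
Tool frame: the origin (TCP) lies on the centre line of the jaws, within the pads' length; the fingertips stand 14 mm ahead of it and the grasp point (between the pads) lies 5 mm behind it (bot.finger_overhang is the distance from the TCP to the fingertips, in m); y points along the fingers, x is the direction in which the jaws open and shut, and the axes are right-handed (so a half turn about y gives the same grasp; the last joint's range is limited). The gripper opens to 85 mm and grips with 20 to 120 N. Pads are 22 mm wide; open, the fingers measure 114 mm over their backs; the gripper's body (76 mm by 85 mm) begins 54 mm behind the grasp point. The pads swing forward as they close: fully open they stand 13 mm farther back than shut.
Start: joints at [1.095, 0.264, 1.604, -0, 1.274, -0.037], TCP at [0.287, 0.611, 0.245] pointing down, gripper open.
Joint ranges: [-2.63, 2.63], [-0.94, 2.18], [0.31, 2.57], [-1.31, 4.45], [0, 2.66], [-2.55, 2.55]. Speed limits (rad/s): [2.57, 2.57, 3.14, 3.14, 3.14, 3.14].

## Interface

Orientations are given as a rotation vector (axis times angle).
In Python, from workcell import readout, read_camera, bot, spotter gives the robot as it stands.
- The arm moves only by the tool jog_arm, never from a script. Its argument "increments" is a list of rows, each a list of 7 numbers: the shift along the tool's x, y, z in m, then the turn, a rotation vector about the tool's x, y, z in rad, then the opening, from 0 (shut) to 1 (fully open). A call has 1 to 10 rows; each row shifts and turns the pose as measured when the row begins, along the tool's axes as they then stand; what a row does not reach is not made up. A row lasts 1/8 s, in which the tool goes at most 62.5 mm and 10.7 degrees, less where a joint would pass 70% of its speed; a pose out of reach is approached as far as the arm can. A call with a gripper value outside its range is refused whole. The fingers move at their own pace and stop on an object; "force" is the grip in N (left out, the last holds). Time passes only in rows, so rows that do not move let the fingers close. It gives the time, the measured TCP pose, the force and the opening at its end, in the units of the state.
- readout.read_state(): the state, without advancing time (a new reading comes with each control period).
- read_camera(name): name is "side" or "top"; returns a dict with "img" (384x512x3 uint8, blue, green, red), "range_z" (384x512 float32, m along the optical axis (not along the pixel's ray), 0 where there is no reading), "fx", "fy", "cx", "cy" (pixels), "world_from_camera" (4x4, takes a point from camera to world coordinates). Camera axes: x right, y down, z forward; pixel columns grow to the right and rows downward; lengths in m; the calibration is good to about 2 mm. A picture is of the moment at which its call begins.
- bot.finish_job(): hands the job in, once; it reports no verdict.
Trained networks look in a picture, given as the dict that the camera call returned (one of the last four; its "shot" number tells which), for a name from the list of things; names that differ only in an ending like _2 or _b are one class to them, and where a whole thing is asked for, a point or a joint stands for the part that bears it (a point fixed in the world has none). Each returns a list of dicts, best first, with "p" (0 to 1); they miss things now and then, are a little off and sometimes report something else, mostly with a low value. They report only what shows in the picture. A call takes as long as a camera call.
- spotter.masks_of(picture, thing): "mask" (384x512 bool, what is visible of it) and "location" ([column, row] in pixels, amid what is visible of it).
- spotter.spot_point(picture, thing): "location" ([column, row] in pixels: a listed point, or the origin of a listed thing).
The state is a dict: "time": time; "q": joint angles; "joint_vel": joint speeds; "joint_torque": joint torques, N m; "tool_pos": TCP position; "tcp_rot": TCP orientation; "wrist_force": force on the tool from outside, world axes, zero at the start; "torque": the same for the moment, N m; "width": opening from 0.0 (shut) to 1.0 (fully open).
Only numpy, scipy, OpenCV 4.12 (cv2) and the standard library are available. Lean on these libraries where they do the work, as an engineer would, in place of code of your own. Each camera call takes 0.05 s, during which the arm holds its last target. There are 200 camera calls.

## Working session

There is one attempt and no reset: what is moved stays moved. The work goes in short steps, Python scripts to look and compute and a tool call to move; the robot and the scene stay as the last step left them, time stands still between calls to the robot, and variables do not carry over. Pictures are saved under pics/ and viewed, about 8 in all and at most 12, crops included, and the job is handed in when it is done.

Besides the shell and the picture viewer there is one more tool, called as name([rows], argument=value, ...), one row to a line, values as JSON. jog_arm: Moves the arm, as the interface text tells. Its arguments: {"type":"object","properties":{"increments":{"type":"array"},"force":{"type":"number"}},"required":["increments"]}

```bash
mkdir -p pics; ls
cat > h.py <<'E'
import numpy as np, cv2
from workcell import readout, read_camera, bot, spotter
from scipy.spatial.transform import Rotation as R
np.set_printoptions(precision=4,suppress=True)
def pt(c,u,v,z=None,rng=None):
    d=np.array([(u-c['cx'])/c['fx'],(v-c['cy'])/c['fy'],1.0]);T=np.array(c['world_from_camera'])
    if rng is not None: return T[:3,:3]@(d*rng)+T[:3,3]
    r=T[:3,:3]@d; return T[:3,3]+r*(z-T[2,3])/r[2]
def proj(c,p):
    T=np.array(c['world_from_camera']);q=T[:3,:3].T@(np.array(p)-T[:3,3]);return np.array([c['fx']*q[0]/q[2]+c['cx'],c['fy']*q[1]/q[2]+c['cy']])
def cloud(c):
    v,u=np.mgrid[0:384,0:512];Z=c['range_z'];T=np.array(c['world_from_camera'])
    P=np.stack([(u-c['cx'])/c['fx']*Z,(v-c['cy'])/c['fy']*Z,Z],-1)@T[:3,:3].T+T[:3,3];P[Z==0]=np.nan;return P
E
python3 - <<'E'
from h import *
s=readout.read_state();print(s)
H=dict(cabinets=0,gap_floor=.012,tray_front=.0,plate=.012,plate_hole=.012,rod=.115,rod_tip=.017,stand=0,fork=.115,pot=0,tub=0,vial=0)
ims=[]
for n in('side','top'):
    c=read_camera(n);ims.append(c['img']);print(n,c['fx'],np.array(c['world_from_camera'])); np.savez(n,**{k:v for k,v in c.items()})
    for k,z in H.items():
        r=spotter.spot_point(c,k)[:2]
        for a in r: print(k,round(a['p'],2),np.round(a['location'],1),pt(c,*a['location'],z=z))
    cv2.imwrite(f'pics/{n}.png',cv2.resize(c['img'],(800,600)))
E
```

```text
pics
{'time': 0.0, 'q': array([ 1.0951,  0.2648,  1.6054,  0.    ,  1.2737, -0.0369]), 'joint_vel': array([-0.0001, -0.0013,  0.0001, -0.0002,  0.0005, -0.0015]), 'joint_torque': array([  0.0016, -51.5104, -36.7323,   0.0002,   0.0127,   0.    ]), 'tool_pos': array([0.2864, 0.6104, 0.244 ]), 'tcp_rot': array([-1.3866, -0.8787,  0.882 ]), 'wrist_force': array([-0.8957, -0.5666,  0.2008]), 'torque': array([ 0.0153,  0.0114, -0.0014]), 'width': 1.001524139743167}
side 357.61358344691916 [[ 0.8016 -0.3847  0.4577  0.1215]
 [-0.5974 -0.4862  0.6378 -0.6369]
 [-0.0228 -0.7847 -0.6195  0.7054]
 [ 0.      0.      0.      1.    ]]
cabinets 0.6 [288. 222.] [ 0.6355 -0.0623  0.    ]
gap_floor 0.82 [295.7 218. ] [ 0.6552 -0.0727  0.012 ]
gap_floor 0.51 [241.2 240.8] [ 0.4788 -0.0513  0.012 ]
tray_front 0.86 [239.8 241.6] [ 0.4802 -0.0413 -0.    ]
plate 0.16 [281.7 321.8] [ 0.4099 -0.3063  0.012 ]
rod 0.49 [183.6 171.2] [0.4535 0.2016 0.115 ]
rod_tip 0.52 [200.7 193.3] [0.4936 0.1953 0.017 ]
rod_tip 0.44 [240.3 242.1] [ 0.4716 -0.058   0.017 ]
stand 0.84 [190.  203.3] [0.4511 0.1919 0.    ]
fork 
[... 311 characters left out ...]

 [ 0.      0.      0.      1.    ]]
cabinets 0.9 [261.4 170.8] [ 0.6258 -0.0727  0.    ]
gap_floor 0.86 [261.4 161.5] [ 0.6536 -0.0713  0.012 ]
tray_front 0.79 [254.9 221.4] [ 0.4662 -0.0565  0.    ]
plate_hole 0.75 [254.9 219.2] [ 0.4731 -0.0558  0.012 ]
plate_hole 0.33 [259.7 169. ] [ 0.6298 -0.0666  0.012 ]
rod 0.45 [164.  229.4] [0.4382 0.2014 0.115 ]
rod_tip 0.7 [261.2 162.1] [ 0.6509 -0.0704  0.017 ]
stand 0.8 [172.7 221.9] [0.4575 0.1987 0.    ]
stand 0.42 [329.  202.5] [ 0.532  -0.2886  0.    ]
fork 0.55 [164.1 222.5] [0.4573 0.2019 0.115 ]
pot 0.65 [328.9 206.9] [ 0.5181 -0.2884  0.    ]
tub 0.68 [331.4 239.9] [ 0.4152 -0.2975  0.    ]
vial 0.59 [218.2 209.9] [0.4987 0.0591 0.    ]
```

View pics/side.png

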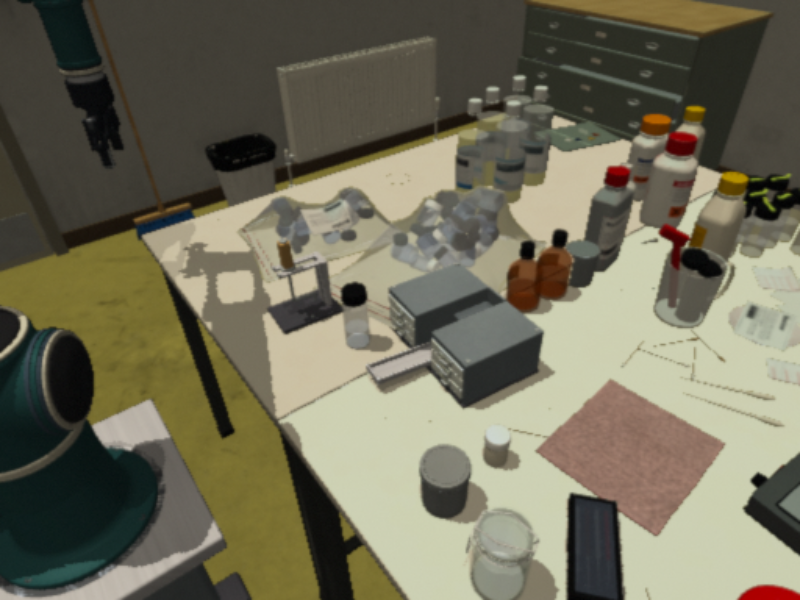

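View pics/top.png

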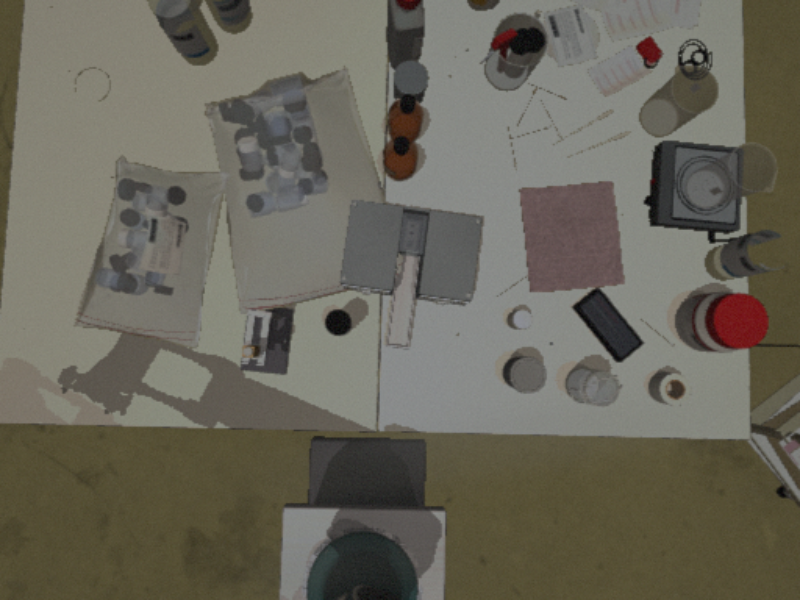

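Run:
```python
from h import *
from scipy.optimize import least_squares
c=dict(np.load('top.npz'));P=cloud(c)
def rect(m,name):
    q=P[m][:,:2].astype(np.float32);r=cv2.minAreaRect(q*1000);print(name,len(q),r,np.median(P[m][:,2]));return r
ok=lambda lo,hi,x0,x1,y0,y1:(P[...,2]>lo)&(P[...,2]<hi)&(P[...,0]>x0)&(P[...,0]<x1)&(P[...,1]>y0)&(P[...,1]<y1)
m=ok(.085,.105,.5,.8,-.25,.1);n,l,st,_=cv2.connectedComponentsWithStats(m.astype(np.uint8))
for i in range(1,n):
    if st[i,4]>300: rect(l==i,'cab%d'%i)
rect(m,'cab')
rect(ok(.004,.02,.38,.58,.13,.27),'base')
rect(ok(.105,.122,.38,.58,.13,.27),'prong')
rect(ok(.155,.19,.38,.58,.13,.27),'handle')
rect(ok(.115,.135,.4,.6,.03,.1),'vial')
# tray depth profile and cabinets masks
for n in('cabinets','stand','rod','plate'):
    pass
big=cv2.resize(c['img'][130:245,150:270],None,fx=5,fy=5,interpolation=cv2.INTER_CUBIC)
cv2.imwrite('pics/crop1.png',np.clip(big*1.3,0,255))
s=dict(np.load('side.npz'))
cv2.imwrite('pics/crop2.png',cv2.resize(s['img'][145:260,160:320],None,fx=5,fy=5,interpolation=cv2.INTER_CUBIC))
S=cloud(s);P=S
rect(ok(.155,.19,.38,.58,.13,.27),'handleS')
q=P[ok(.11,.2,.38,.58,.13,.27)];print(np.nanmax(q,0))
```

```text
cab1 4517 ((676.3431396484375, -43.268798828125), (309.0917053222656, 218.8855743408203), 83.9267807006836) 0.09559709640944347
cab 4520 ((676.3431396484375, -43.268798828125), (309.0917053222656, 218.8855743408203), 83.9267807006836) 0.09559662551922254
base 1070 ((479.71234130859375, 200.253662109375), (199.11300659179688, 138.6960906982422), 0.22449150681495667) 0.011190751334225868
prong 337 ((477.0995178222656, 204.32398986816406), (44.378326416015625, 96.20222473144531), 85.43562316894531) 0.11629918334192557
handle 72 ((452.7233581542969, 203.8224639892578), (18.850692749023438, 19.972768783569336), 1.3014283180236816) 0.1739899465718449
vial 220 ((508.0023193359375, 59.22249221801758), (45.61073684692383, 43.21974563598633), 46.75806427001953) 0.12363770220201298
handleS 68 ((453.2193908691406, 201.40719604492188), (20.901592254638672, 19.912982940673828), 89.14189910888672) 0.16824834391638976
[0.527  0.2268 0.1765][ WARN:0@0.893] global loadsave.cpp:1063 imwrite_ Unsupported depth image for selected encoder is fallbacked to CV_8U.
```

View pics/crop1.png

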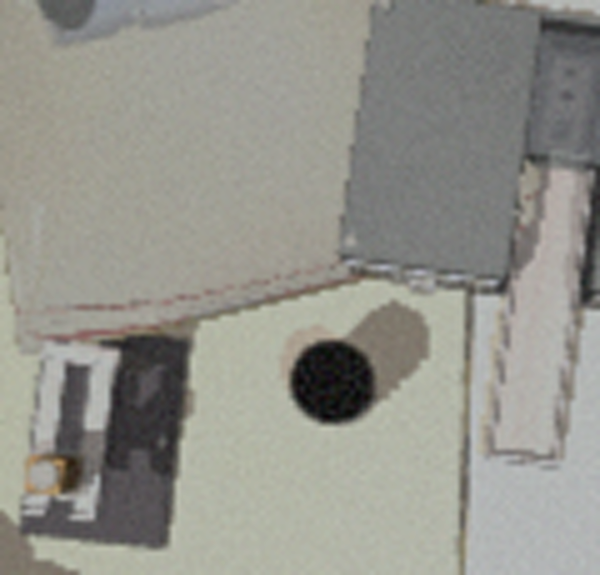

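View pics/crop2.png

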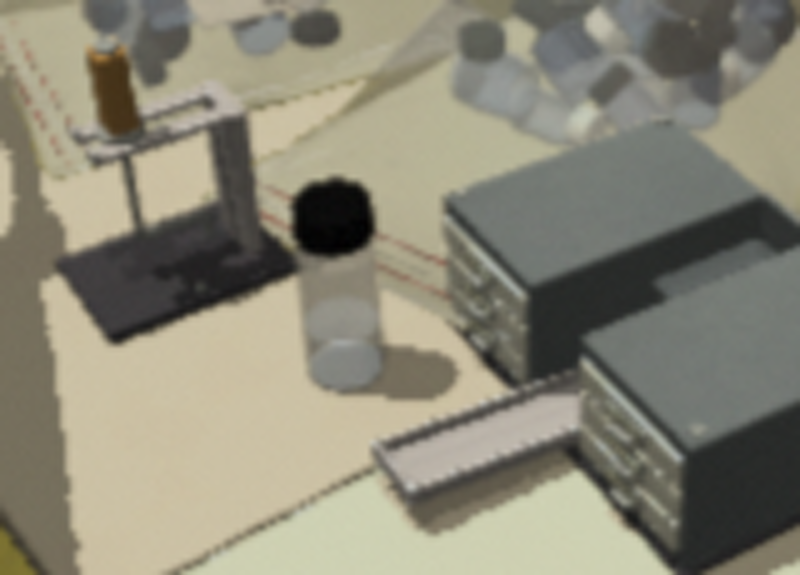

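```bash
cat > fit.py <<'E'
from h import *
from scipy.optimize import minimize
def loc(pose,pts):
    x,y,a=pose;ca,sa=np.cos(a),np.sin(a);p=np.array(pts,float)
    return np.c_[x+ca*p[:,0]-sa*p[:,1],y+sa*p[:,0]+ca*p[:,1],p[:,2]]
def box(x0,x1,y0,y1,z):return [(x0,y0,z),(x1,y0,z),(x1,y1,z),(x0,y1,z)]
def render(c,pose,polys,hull=False,S=8):
    m=np.zeros((384*S,512*S),np.uint8)
    for g in polys:
        q=np.array([(proj(c,p)+.5)*S for p in loc(pose,g)]).astype(np.float32)
        q=cv2.convexHull(q)[:,0]
        cv2.fillPoly(m,[np.round(q).astype(np.int32)],255)
    return cv2.resize(m,(512,384),interpolation=cv2.INTER_AREA)/255.
def fit(c,mask,pose0,polys,w=None):
    w=np.ones(mask.shape) if w is None else w
    f=lambda d:(w*np.abs(render(c,np.array(pose0)+np.array(d)*[.01,.01,.05],polys)-mask)).sum()
    r=minimize(f,[0,0,0],method='Nelder-Mead',options=dict(initial_simplex=[[0,0,0],[.6,0,0],[0,.6,0],[0,0,.8]],xatol=.005,fatol=.2))
    return np.array(pose0)+r.x*[.01,.01,.05],r.fun,mask.sum()
cabs=[box(-.06,.1,.024,.124,.095),box(-.06,.1,-.124,-.024,.095)]
base=[box(-.045,.085,-.045,.045,.010)+box(-.045,.085,-.045,.045,0)]
prongs=[]
E
python3 - <<'E'
from fit import *
c=dict(np.load('top.npz'));P=cloud(c)
v,u=np.mgrid[0:384,0:512]
m=((P[...,2]>.088)&(P[...,2]<.103)&(u>205)&(u<320)&(v>115)&(v<200)).astype(np.uint8)
m=cv2.morphologyEx(m,cv2.MORPH_OPEN,np.ones((5,5)))
w=((u>225)&(v>120)&(v<195)&(u<315)).astype(float)
print('cab depth',fit(c,m.astype(float),[.632,-.068,-.09],cabs,w))
print([ (k['p'],k['mask'].sum()) for k in []])
img=c['img'].astype(int);b=img.sum(2)
print('stand base', end=' ')
d=((b<330)&(u>150)&(u<190)&(v>196)&(v<242)).astype(np.uint8)
d[:, :]=cv2.morphologyEx(d,cv2.MORPH_OPEN,np.ones((3,3)))
# only right / bottom edges are clean: weight to them
full=base+[]
ww=((u>176)|(v>233)&(u>155)).astype(float)*((v>198)&(v<242)&(u<195)&(u>150))
print(fit(c,d.astype(float),[.455,.2,-.03],base,ww))
print('\n'.join(''.join('#' if x else '.' for x in r) for r in d[194:244,150:195]))
z=cv2.resize(c['img'][120:190,235:290],None,fx=8,fy=8,interpolation=cv2.INTER_CUBIC)
z=np.clip((z.astype(float)-40)*2.2,0,255).astype(np.uint8);cv2.imwrite('pics/gap.png',z)
for n in ('plate','plate_hole'): print(n,[(round(a['p'],2),a.get('location')) for a in spotter.spot_point(read_camera('top'),n)])
E
```

```text
cab depth (array([ 0.6266, -0.0682, -0.1029]), np.float64(145.4156862745098), np.float64(3974.0))
[]
stand base (array([ 0.4532,  0.2051, -0.0833]), np.float64(28.97647058823529), np.float64(987.0))
.............................................
.............................................
.............................................
....................###################......
....................###################......
....................###################......
........................##############.......
........................##############.......
.......................###############.......
.............#####.....###############.......
.............#####....################.......
.............#####....################.......
............######....################.......
............######....################.......
............######....#################......
............######....#################......
............######....#################......
............#####.....#################......
............#####....##################......
............#####....######
[... 721 characters left out ...]
.......################..........
.........######....################..........
.........######....################..........
.........######....################..........
....##########.....################..........
....###############################..........
.#################################...........
.#################################...........
.#####...#########################...........
.#####..........##################...........
.######......................####............
.######......................................
.######......................................
.............................................
.............................................
plate []
plate_hole []
```

View pics/gap.png

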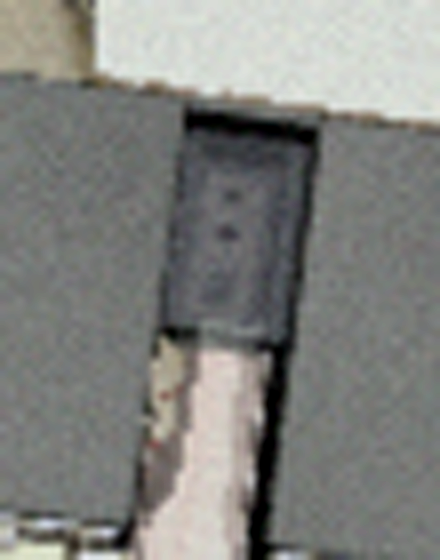

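Run:
```python
from fit import *
acc=0;D=[]
for i in range(20):
    c=read_camera('top');acc=acc+c['img'].astype(float);D.append(c['range_z'])
A=acc/20;np.savez('topavg',A=A,Z=np.nanmedian(D,0),**{k:c[k] for k in('fx','fy','cx','cy','world_from_camera')})
r=A[128:168,252:276];z=cv2.resize(r,None,fx=14,fy=14,interpolation=cv2.INTER_CUBIC)
z=np.clip((z-60)*3.5,0,255).astype(np.uint8)
s=cv2.resize(A[192:246,145:195],None,fx=9,fy=9,interpolation=cv2.INTER_CUBIC)
s=np.clip(s,0,255).astype(np.uint8)
H=max(z.shape[0],s.shape[0]);o=np.zeros((H,z.shape[1]+s.shape[1],3),np.uint8);o[:z.shape[0],:z.shape[1]]=z;o[:s.shape[0],z.shape[1]:]=s
print(o.shape);cv2.imwrite('pics/avg.png',o)
c['range_z']=np.median(D,0);P=cloud(c)
yaw=-.1
# tray profile
import math
for t in np.arange(-.15,.02,.015):
    p=loc([.6266,-.0682,-.1029],[(t,0,.02)])[0];u,v=np.round(proj(c,p)).astype(int)
    print(round(t,3),np.median(P[v-1:v+2,u-2:u+3,2]).round(4),end=' | ')
```

```text
(560, 786, 3)
-0.15 0.0248 | -0.135 0.0233 | -0.12 0.0224 | -0.105 0.021 | -0.09 0.02 | -0.075 0.0192 | -0.06 0.0183 | -0.045 0.0171 | -0.03 0.0161 | -0.015 0.0147 | -0.0 0.014 | 0.015 0.0127 |
```

View pics/avg.png

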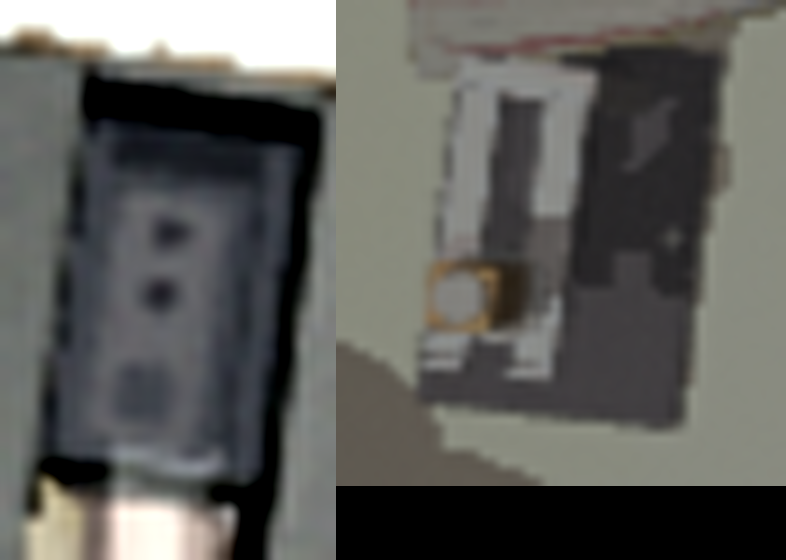

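Run:
```python
from fit import *
c=dict(np.load('topavg.npz'))
f=lambda x,y,x0,y0,s:((x+.5)/s-.5+x0,(y+.5)/s-.5+y0)
G=lambda x,y,z:pt(c,*f(x,y,252,128,14),z=z); S=lambda x,y,z:pt(c,*f(x-336,y,145,192,9),z=z)
print('hole top',G(143,388,.016)); print('plate rear/front mid',G(172,188,.016),G(142,448,.016))
print('dots',G(172,233,.016),G(160,294,.016))
a,b=S(718,60,.01),S(683,425,.01);e=a-b;print('stand yaw R',np.arctan2(e[1],e[0]),b)
l,r=S(420,402,.01),S(683,428,.01);e=l-r;print('yaw front',np.arctan2(-e[0],e[1]),np.linalg.norm(e))
for p in [(520,70),(480,350)]:pass
print('prong front mid',(S(440,370,.115)+S(532,375,.115))/2,'slot end',S(521,95,.115),'handle top',S(462,298,.173))
print('cab fit origin->gapfloor',loc([.6266,-.0682,-.1029],[(.021,0,.012),(.1,0,0)]))
A=c['A'];v,u=np.mgrid[0:384,0:512]
b=A.sum(2);m=((np.ptp(A,axis=2)<14)&(b>300)&(b<420)&(u>200)&(u<320)&(v>110)&(v<200)).astype(np.uint8)
m=cv2.morphologyEx(m,cv2.MORPH_OPEN,np.ones((5,5)));w=((u>214)&(v>118)&(v<184)&(u<315)).astype(float)
print('cab colour',fit(c,m.astype(float),[.628,-.068,-.1],cabs,w))
s=readout.read_state();print(s['time'],R.from_rotvec(s['tcp_rot']).as_matrix())
```

```text
hole top [ 0.6727 -0.0716  0.016 ]
plate rear/front mid [ 0.718 -0.077  0.016] [ 0.6592 -0.0718  0.016 ]
dots [ 0.7078 -0.0772  0.016 ] [ 0.694  -0.0749  0.016 ]
stand yaw R -0.054525716919867045 [0.407  0.1629 0.01  ]
yaw front -0.07163039455298686 0.08968172100289717
prong front mid [0.4281 0.2086 0.115 ] slot end [0.5143 0.2017 0.115 ] handle top [0.4524 0.2045 0.173 ]
cab fit origin->gapfloor [[ 0.6475 -0.0704  0.012 ]
 [ 0.7261 -0.0785  0.    ]]
cab colour (array([ 0.8042,  0.1184, -0.7565]), np.float64(1873.5647058823529), np.float64(5170.0))
2.5 [[ 0.4248 -0.     -0.9053]
 [ 0.9053 -0.      0.4248]
 [-0.     -1.      0.    ]]
```

```bash
cat > plan.py <<'E'
import sys
from h import *
def pose(yaw):
    x=np.array([np.cos(yaw),np.sin(yaw),0]);y=np.array([0,0,-1.]);return R.from_matrix(np.c_[x,y,np.cross(x,y)])
def plan(p,yaw,n,g,s=None):
    s=s or readout.read_state();r=R.from_rotvec(s['tcp_rot']);p0=np.array(s['tool_pos']);dr=(r.inv()*pose(yaw)).as_rotvec()
    for k in range(n):
        d=r.inv().apply((np.array(p)-p0)/n);print([round(float(t),4) for t in d]+[round(float(t),3) for t in dr/n]+[g]);r=r*R.from_rotvec(dr/n)
if __name__=='__main__':
    a=[float(t) for t in sys.argv[1:]];s=readout.read_state();print(s['time'],s['tool_pos'],s['wrist_force'],s['width']);plan(a[:3],a[3],int(a[4]),a[5])
E
python3 plan.py .4525 .2035 .22 -.063 10 1
```

```text
2.5 [0.2868 0.611  0.2453] [ 1.0559  0.5591 -1.6878] 0.9991404912329215
[-0.0299, 0.0025, -0.0323, 0.0, 0.12, -0.0, 1.0]
[-0.0258, 0.0025, -0.0356, 0.0, 0.12, -0.0, 1.0]
[-0.0214, 0.0025, -0.0385, 0.0, 0.12, -0.0, 1.0]
[-0.0166, 0.0025, -0.0407, 0.0, 0.12, -0.0, 1.0]
[-0.0116, 0.0025, -0.0424, 0.0, 0.12, -0.0, 1.0]
[-0.0065, 0.0025, -0.0435, 0.0, 0.12, -0.0, 1.0]
[-0.0013, 0.0025, -0.044, 0.0, 0.12, -0.0, 1.0]
[0.004, 0.0025, -0.0438, 0.0, 0.12, -0.0, 1.0]
[0.0092, 0.0025, -0.043, 0.0, 0.12, -0.0, 1.0]
[0.0142, 0.0025, -0.0416, 0.0, 0.12, -0.0, 1.0]
```

jog_arm([
  [-0.03,0.0025,-0.032,0,0.12,0,1],
  [-0.026,0.0025,-0.036,0,0.12,0,1],
  [-0.021,0.0025,-0.0385,0,0.12,0,1],
  [-0.017,0.0025,-0.041,0,0.12,0,1],
  [-0.012,0.0025,-0.042,0,0.12,0,1],
  [-0.0065,0.0025,-0.0435,0,0.12,0,1],
  [-0.001,0.0025,-0.044,0,0.12,0,1],
  [0.004,0.0025,-0.044,0,0.12,0,1],
  [0.009,0.0025,-0.043,0,0.12,0,1],
  [0.014,0.0025,-0.0415,0,0.12,0,1],
])

```text
time: 3.75
tool_pos: [0.4487, 0.1916, 0.2208]
tcp_rot: [-1.565, 0.075, -0.084]
wrist_force: [1.4, 0.4, 0.2]
width: 1.0
```

```bash
python3 plan.py .4525 .2035 .146 -.063 6 1
```

```text
3.75 [0.4487 0.1916 0.2208] [1.3724 0.4029 0.1807] 1.0002366344098002
[0.0004, 0.0125, 0.002, -0.001, -0.006, 0.001, 1.0]
[0.0004, 0.0125, 0.002, -0.001, -0.006, 0.001, 1.0]
[0.0004, 0.0125, 0.002, -0.001, -0.006, 0.001, 1.0]
[0.0004, 0.0125, 0.002, -0.001, -0.006, 0.001, 1.0]
[0.0005, 0.0125, 0.002, -0.001, -0.006, 0.001, 1.0]
[0.0005, 0.0125, 0.002, -0.001, -0.006, 0.001, 1.0]
```

jog_arm([
  [0.002,0,0.008,0,-0.03,0,1],
  [0.001,0,0.004,0,-0.006,0,1],
  [0,0.015,0,0,0,0,1],
  [0,0.015,0,0,0,0,1],
  [0,0.012,0,0,0,0,1],
])

```text
time: 4.38
tool_pos: [0.4534, 0.2042, 0.177]
tcp_rot: [-1.565, 0.045, -0.055]
wrist_force: [-0.0, 0.1, 1.1]
width: 0.997
```

```bash
python3 plan.py .4525 .2035 .146 -.063 3 1
```

```text
4.375 [0.4534 0.2042 0.177 ] [-0.0118  0.1452  1.0815] 0.9969344854955846
[-0.0004, 0.0103, -0.0003, -0.002, -0.0, 0.002, 1.0]
[-0.0003, 0.0103, -0.0003, -0.002, -0.0, 0.002, 1.0]
[-0.0003, 0.0103, -0.0003, -0.002, -0.0, 0.002, 1.0]
```

jog_arm([
  [0,0.011,0,-0.002,0,0.002,1],
  [0,0.011,0,-0.002,0,0.002,1],
  [0,0.009,0,-0.002,0,0.002,0.6],
  [0,0,0,0,0,0,0.4],
  [0,0,0,0,0,0,0.3],
], force=50)

```text
time: 5.0
tool_pos: [0.452, 0.2043, 0.1415]
tcp_rot: [-1.573, 0.052, -0.046]
wrist_force: [-0.3, 1.1, 0.0]
width: 0.375
```

```bash
python3 plan.py .4525 .2035 .146 -.063 1 0
python3 - <<'E'
from h import *
ims=[]
c=read_camera('side');ims.append(c['img'][140:220,150:240])
c=read_camera('top');ims.append(c['img'][185:265,130:220])
cv2.imwrite('pics/g.png',np.hstack([cv2.resize(i,None,fx=4.4,fy=4.4,interpolation=cv2.INTER_CUBIC) for i in ims]))
E
```

```text
5.0 [0.452  0.2043 0.1415] [-0.2992  1.1042  0.0024] 0.3749729878009814
[0.0005, -0.0045, -0.0008, 0.003, 0.001, -0.003, 0.0]
```

View pics/g.png

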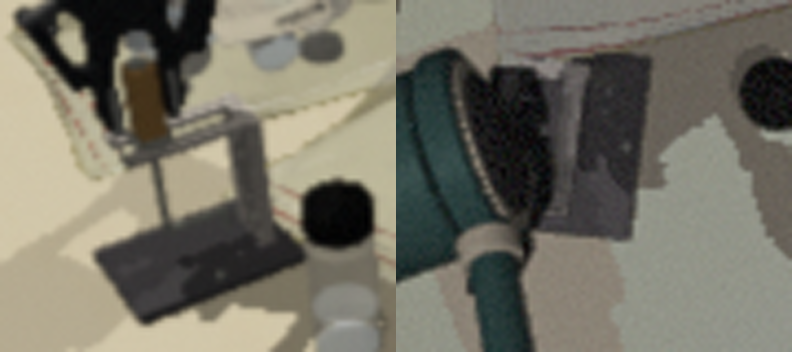

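jog_arm([
  [0,-0.004,0,0,0,0,0.3],
  [0,0,0,0,0,0,0],
  [0,0,0,0,0,0,0],
  [0,0,0,0,0,0,0],
  [0,0,0,0,0,0,0],
], force=60)

```text
time: 5.72
tool_pos: [0.4526, 0.2045, 0.147]
tcp_rot: [-1.572, 0.05, -0.048]
wrist_force: [-0.3, -0.4, 0.2]
width: 0.227
```

```bash
python3 -c "
from h import *
s=readout.read_state();print(s);print(R.from_rotvec(s['tcp_rot']).as_matrix())"
```

```text
{'time': 5.725, 'q': array([ 0.3749,  0.0124,  2.0794, -0.0013,  1.0518,  0.4381]), 'joint_vel': array([-0.    , -0.0012,  0.0005,  0.0001,  0.0005,  0.0013]), 'joint_torque': array([  0.0297, -34.1463, -33.3804,  -0.0034,   0.0423,  -0.0009]), 'tool_pos': array([0.4526, 0.2045, 0.147 ]), 'tcp_rot': array([-1.572 ,  0.0503, -0.0481]), 'wrist_force': array([-0.3309, -0.3583,  0.2084]), 'torque': array([ 0.0468, -0.0197, -0.0446]), 'width': 0.22743613733745272}
[[ 0.998  -0.0015  0.0626]
 [-0.0626 -0.0017  0.998 ]
 [-0.0013 -1.     -0.0018]]
```

jog_arm([
  [0,-0.006,0,0,0,0,0],
  [0,-0.005,0,0,0,0,0],
  [0,0,0,0,0,0,0],
])

```text
time: 6.1
tool_pos: [0.4525, 0.2045, 0.1587]
tcp_rot: [-1.572, 0.051, -0.048]
wrist_force: [0.6, -0.4, -0.8]
width: 0.224
```

jog_arm([
  [-0.012,0,0,0,0,0,0],
  [-0.015,0,0,0,0,0,0],
  [-0.015,0,0,0,0,0,0],
  [-0.015,0,0,0,0,0,0],
  [-0.015,0,0,0,0,0,0],
  [-0.013,0,0,0,0,0,0],
  [0,0,0,0,0,0,0],
])

```text
time: 6.98
tool_pos: [0.3598, 0.2098, 0.1583]
tcp_rot: [-1.572, 0.051, -0.046]
wrist_force: [0.2, 0.3, -0.9]
width: 0.229
```

```bash
python3 plan.py .395 -.045 .19 -.09 10 0
```

```text
6.975 [0.3598 0.2098 0.1583] [ 0.2313  0.2991 -0.8835] 0.22939737334466512
[0.0051, -0.0031, -0.0252, 0.0, 0.003, -0.0, 0.0]
[0.0051, -0.0031, -0.0252, 0.0, 0.003, -0.0, 0.0]
[0.0052, -0.0031, -0.0252, 0.0, 0.003, -0.0, 0.0]
[0.0053, -0.0031, -0.0252, 0.0, 0.003, -0.0, 0.0]
[0.0054, -0.0031, -0.0252, 0.0, 0.003, -0.0, 0.0]
[0.0054, -0.0032, -0.0251, 0.0, 0.003, -0.0, 0.0]
[0.0055, -0.0032, -0.0251, 0.0, 0.003, -0.0, 0.0]
[0.0056, -0.0032, -0.0251, 0.0, 0.003, -0.0, 0.0]
[0.0057, -0.0032, -0.0251, 0.0, 0.003, -0.0, 0.0]
[0.0057, -0.0032, -0.0251, 0.0, 0.003, -0.0, 0.0]
```

jog_arm([
  [0.007,-0.006,-0.024,0,0.003,0,0],
  [0.007,-0.006,-0.024,0,0.003,0,0],
  [0.006,-0.005,-0.025,0,0.003,0,0],
  [0.006,-0.004,-0.025,0,0.003,0,0],
  [0.005,-0.003,-0.025,0,0.003,0,0],
  [0.005,-0.003,-0.025,0,0.003,0,0],
  [0.005,-0.002,-0.025,0,0.003,0,0],
  [0.005,0,-0.025,0,0.003,0,0],
  [0.005,0,-0.025,0,0.003,0,0],
  [0.005,0,-0.022,0,0.002,0,0],
])

```text
time: 8.22
tool_pos: [0.4041, -0.0457, 0.1917]
tcp_rot: [-1.572, 0.063, -0.075]
wrist_force: [0.3, 0.7, -0.5]
width: 0.227
```

```bash
python3 plan.py .395 -.0466 .182 -.09 2 0
python3 - <<'E'
from h import *
H=readout.read_state()['tool_pos'][2]-.130
for n in('side','top'):
    c=read_camera(n);r=spotter.spot_point(c,'rod_tip')
    for a in r: print(n,a['p'],a['location'],pt(c,*a['location'],z=H))
    for k in ('rod','plate_hole'):print(k,[(round(a['p'],2),a['location']) for a in spotter.spot_point(c,k)])
    if n=='side':cv2.imwrite('pics/s2.png',cv2.resize(c['img'][140:280,170:340],None,fx=4,fy=4,interpolation=cv2.INTER_CUBIC))
E
```

```text
8.225 [ 0.4041 -0.0457  0.1917] [ 0.2503  0.6946 -0.4952] 0.2269206942736054
[-0.0045, 0.0048, -0.0008, 0.001, 0.001, 0.004, 0.0]
[-0.0045, 0.0048, -0.0009, 0.001, 0.001, 0.004, 0.0]
side 0.73 [230.4, 231.9] [ 0.4493 -0.0497  0.0617]
rod [(0.65, [211.1, 207.6])]
plate_hole []
rod [(0.63, [220.1, 211.2])]
plate_hole []
```

View pics/s2.png

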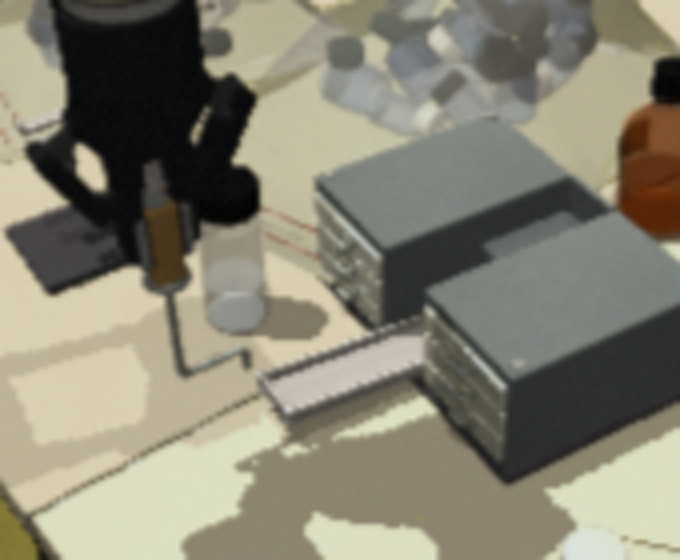

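jog_arm([
  [0.018,0.003,0,0,0.012,0,0],
  [0.018,0.003,0,0,0.004,0,0],
  [0.018,0.002,0,0,0,0,0],
  [0.018,0.002,0,0,0,0,0],
  [0.018,0.002,0,0,0,0,0],
  [0.018,0.002,0,0,0,0,0],
  [0.018,0.002,0,0,0,0,0],
  [0.018,0.002,0,0,0,0,0],
  [0.012,0.002,0,0,0,0,0],
  [0,0,0,0,0,0,0],
])

```text
time: 9.88
tool_pos: [0.5637, -0.0519, 0.171]
tcp_rot: [-1.571, 0.068, -0.076]
wrist_force: [-0.6, 1.0, -0.3]
width: 0.229
```

```bash
python3 plan.py .6279 -.0676 .155 -.09 4 0
```

```text
9.875 [ 0.5637 -0.0519  0.171 ] [-0.6322  0.9927 -0.3423] 0.22884204607767952
[0.0163, 0.0041, -0.0024, 0.0, -0.0, 0.001, 0.0]
[0.0163, 0.0041, -0.0024, 0.0, -0.0, 0.001, 0.0]
[0.0163, 0.0041, -0.0024, 0.0, -0.0, 0.001, 0.0]
[0.0163, 0.004, -0.0025, 0.0, -0.0, 0.001, 0.0]
```

jog_arm([
  [0.004,0.003,-0.007,0,0,0,0],
  [0.012,0.004,-0.003,0,0,0,0],
  [0.012,0.004,0,0,0,0,0],
  [0.012,0.002,0,0,0,0,0],
  [0.012,0.001,0,0,0,0,0],
  [0,0,0,0,0,0,0],
])

```text
time: 10.62
tool_pos: [0.6175, -0.068, 0.1561]
tcp_rot: [-1.571, 0.069, -0.077]
wrist_force: [-0.0, -0.1, -1.0]
width: 0.228
```

```bash
python3 plan.py .6279 -.0676 .155 -.09 2 0;python3 - <<'E'
from h import *
c=read_camera('top');A=sum(read_camera('top')['img'].astype(float) for i in range(8))/8
r=A[120:180,235:290];z=cv2.resize(r,None,fx=10,fy=10,interpolation=cv2.INTER_CUBIC)
cv2.imwrite('pics/in.png',np.clip((z-40)*2.5,0,255).astype(np.uint8))
print([(a['p'],a['location']) for k in('rod_tip','plate_hole') for a in spotter.spot_point(c,k)])
H=readout.read_state()['tool_pos'];print(proj(c,H+np.array([.0448,-.004,-.13])))
E
```

```text
10.625 [ 0.6175 -0.068   0.1561] [-0.0206 -0.0547 -1.0249] 0.2282680776310077
[0.0051, 0.0006, 0.0007, 0.0, -0.001, 0.003, 0.0]
[0.0051, 0.0006, 0.0007, 0.0, -0.001, 0.003, 0.0]Traceback (most recent call last):
  File "<stdin>", line 5, in <module>
ValueError: only the last four pictures can be asked about
```

View pics/in.png

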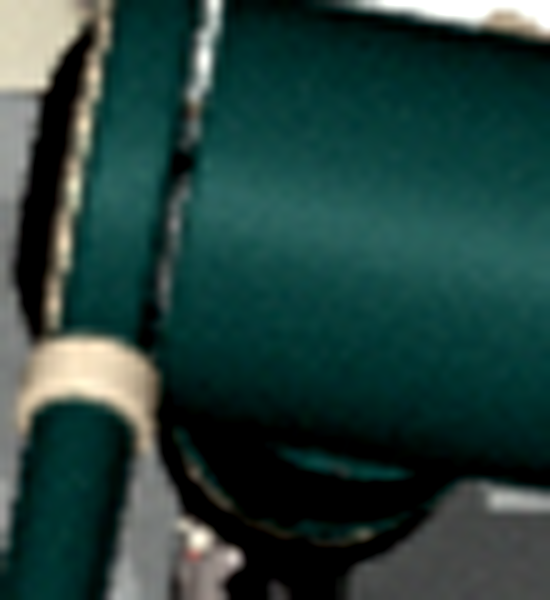

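jog_arm([
  [0.005,0,0.001,0,0,0.002,0],
  [0.005,0,0.001,0,0,0.002,0],
  [0,0.003,0,0,0,0,0],
  [0,0.002,0,0,0,0,0],
  [0,0,0,0,0,0,0],
])

```text
time: 11.7
tool_pos: [0.6271, -0.0667, 0.1511]
tcp_rot: [-1.57, 0.072, -0.073]
wrist_force: [-0.1, 0.7, -0.6]
width: 0.224
```

jog_arm([
  [0,0.002,-0.0005,0,0,0,0],
  [0,0.002,-0.0003,0,0,0,0],
  [0,0,0,0,0,0,0],
])

```text
time: 12.08
tool_pos: [0.6266, -0.0676, 0.1466]
tcp_rot: [-1.57, 0.072, -0.073]
wrist_force: [0.5, -0.1, 0.4]
width: 0.225
```

jog_arm([
  [0,0.0015,0,0,0,0,0],
  [0,0,0,0,0,0,0],
])

```text
time: 12.32
tool_pos: [0.6266, -0.0676, 0.1451]
tcp_rot: [-1.57, 0.072, -0.073]
wrist_force: [-0.1, -0.6, -0.6]
width: 0.224
```

jog_arm([
  [0,0.0015,0,0,0,0,0],
  [0,0,0,0,0,0,0],
])

```text
time: 12.58
tool_pos: [0.6267, -0.0676, 0.1436]
tcp_rot: [-1.57, 0.072, -0.073]
wrist_force: [-0.3, 0.0, -1.0]
width: 0.227
```

jog_arm([
  [0,0.0015,0,0,0,0,0],
  [0,0,0,0,0,0,0],
])

```text
time: 12.82
tool_pos: [0.6267, -0.0676, 0.142]
tcp_rot: [-1.57, 0.072, -0.073]
wrist_force: [-0.4, -0.2, -1.4]
width: 0.225
```

jog_arm([
  [0,0.001,0,0,0,0,0],
  [0,0,0,0,0,0,0],
])

```text
time: 13.08
tool_pos: [0.627, -0.0676, 0.1416]
tcp_rot: [-1.57, 0.072, -0.074]
wrist_force: [-0.2, -0.5, 0.5]
width: 0.231
```

jog_arm([
  [0,0.001,0,0,0,0,0],
  [0,0,0,0,0,0,0],
])

```text
time: 13.32
tool_pos: [0.627, -0.0676, 0.1414]
tcp_rot: [-1.57, 0.071, -0.074]
wrist_force: [-1.0, -0.2, 1.7]
width: 0.224
```

jog_arm([
  [0,0.001,0,0,0,0,0],
  [0,0,0,0,0,0,0],
])

```text
time: 13.58
tool_pos: [0.627, -0.0676, 0.1413]
tcp_rot: [-1.57, 0.071, -0.074]
wrist_force: [-1.8, 1.0, 2.9]
width: 0.227
```

jog_arm([
  [-0.003,0,0,0,0,0,0],
  [-0.003,0.0003,0,0,0,0,0],
  [-0.003,0.0003,0,0,0,0,0],
])

```text
time: 13.95
tool_pos: [0.6201, -0.0671, 0.1411]
tcp_rot: [-1.571, 0.067, -0.079]
wrist_force: [2.4, 0.1, 0.7]
width: 0.227
```

jog_arm([
  [-0.004,0.0003,0,0,0,0,0],
  [-0.004,0.0003,0,0,0,0,0],
])

```text
time: 14.2
tool_pos: [0.6127, -0.0664, 0.1409]
tcp_rot: [-1.571, 0.065, -0.081]
wrist_force: [2.3, -0.2, 0.7]
width: 0.227
```

jog_arm([
  [-0.004,0.0003,0,0,0,0,0],
  [-0.004,0.0003,0,0,0,0,0],
  [-0.004,0.0003,0,0,0,0,0],
])

```text
time: 14.58
tool_pos: [0.6005, -0.0653, 0.1404]
tcp_rot: [-1.571, 0.063, -0.082]
wrist_force: [2.3, -0.4, 1.6]
width: 0.227
```

jog_arm([
  [-0.004,0,0,0,0,0,0],
  [-0.004,0,0,0,0,0,0],
  [-0.004,0,0,0,0,0,0],
])

```text
time: 14.95
tool_pos: [0.5889, -0.0643, 0.141]
tcp_rot: [-1.572, 0.061, -0.084]
wrist_force: [3.7, -0.9, 1.4]
width: 0.227
```

```bash
python3 plan.py .59 -.0642 .1409 -.09 1 0;python3 -c "
from h import *
s=readout.read_state();print(s['torque'],R.from_rotvec(s['tcp_rot']).as_matrix())"
```

```text
14.95 [ 0.5889 -0.0643  0.141 ] [ 3.7128 -0.8798  1.3919] 0.22702589701769404
[0.0011, 0.0001, 0.0002, 0.001, -0.003, 0.015, 0.0]
[-0.1013 -1.022  -0.0418] [[ 0.9956  0.0147  0.0925]
 [-0.0924 -0.0027  0.9957]
 [ 0.0149 -0.9999 -0.0013]]
```

jog_arm([
  [-0.003,0,0,0,0,0.004,0],
  [-0.003,0,0,0,0,0.004,0],
  [-0.003,0,0,0,0,0.004,0],
])

```text
time: 15.32
tool_pos: [0.5806, -0.0636, 0.142]
tcp_rot: [-1.571, 0.068, -0.077]
wrist_force: [3.6, -0.2, 2.2]
width: 0.228
```

jog_arm([
  [-0.003,0,0,0,0,0.004,0],
  [-0.003,0,0,0,0,0.003,0],
  [-0.003,0,0,0,0,0.003,0],
  [-0.003,0,0,0,0,0.003,0],
])

```text
time: 15.82
tool_pos: [0.5697, -0.0626, 0.1432]
tcp_rot: [-1.571, 0.076, -0.07]
wrist_force: [4.2, -0.3, 2.9]
width: 0.228
```

```bash
python3 plan.py .56 -.0622 .1409 -.09 1 0;python3 - <<'E'
from h import *
for n in('side','top'):
    c=read_camera(n);print(n,[(k,round(a['p'],2),np.round(a['location'],1),pt(c,*a['location'],z=.015)) for k in('rod_tip','plate_hole','plate') for a in spotter.spot_point(c,k)])
E
```

```text
15.825 [ 0.5697 -0.0626  0.1432] [ 4.1723 -0.2772  2.9408] 0.22762767760135544
[-0.0097, 0.0023, -0.0005, 0.002, -0.003, -0.004, 0.0]
side [('rod_tip', 0.71, array([284.8, 225.1]), array([ 0.6091, -0.0788,  0.015 ])), ('plate_hole', 0.51, array([283.1, 222.6]), array([ 0.612 , -0.0678,  0.015 ]))]
top []
```

jog_arm([
  [-0.004,-0.0006,0,0,0,0,0],
  [-0.004,-0.0003,0,0,0,0,0],
  [-0.004,-0.0003,0,0,0,0,0],
  [-0.004,-0.0003,0,0,0,0,0],
])

```text
time: 16.73
tool_pos: [0.5519, -0.061, 0.1446]
tcp_rot: [-1.571, 0.078, -0.068]
wrist_force: [4.0, -0.9, 3.5]
width: 0.228
```

```bash
python3 plan.py .55 -.0605 .1445 -.09 1 0;python3 -c "
from h import *
s=readout.read_state();print(s['torque'],R.from_rotvec(s['tcp_rot']).as_matrix()[:,1])
c=read_camera('side')
cv2.imwrite('pics/p1.png',cv2.resize(c['img'][180:270,220:320],None,fx=6,fy=6,interpolation=cv2.INTER_CUBIC))"
```

```text
16.725 [ 0.5519 -0.061   0.1446] [ 3.9689 -0.9217  3.4752] 0.228343313596801
[-0.002, 0.0001, 0.0003, 0.002, -0.003, -0.006, 0.0]
[-0.1615 -1.3679 -0.0023] [-0.0065 -0.001  -1.    ]
```

View pics/p1.png

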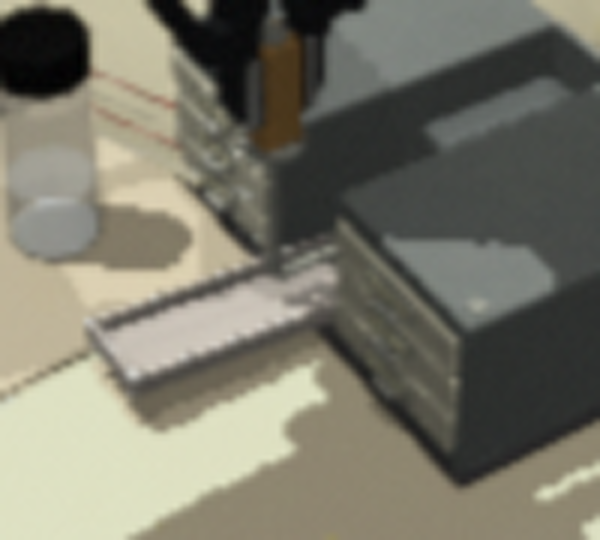

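jog_arm([
  [-0.004,-0.0012,0,0,0,-0.001,0],
  [-0.004,-0.0005,0,0,0,0,0],
  [-0.004,-0.0004,0,0,0,0,0],
  [-0.004,-0.0004,0,0,0,0,0],
  [-0.004,-0.0004,0,0,0,0,0],
])

```text
time: 17.4
tool_pos: [0.5282, -0.0587, 0.1466]
tcp_rot: [-1.57, 0.081, -0.064]
wrist_force: [3.1, 0.0, 2.3]
width: 0.232
```

jog_arm([
  [-0.004,-0.0004,0,0,0,-0.003,0],
  [-0.004,-0.0003,0,0,0,-0.003,0],
  [-0.004,-0.0003,0,0,0,-0.002,0],
  [-0.004,-0.0003,0,0,0,-0.002,0],
  [-0.004,-0.0004,0,0,0,0,0],
  [-0.004,-0.0004,0,0,0,0,0],
])

```text
time: 18.15
tool_pos: [0.5012, -0.0561, 0.1482]
tcp_rot: [-1.571, 0.075, -0.07]
wrist_force: [2.9, 0.1, 0.4]
width: 0.225
```

```bash
python3 plan.py .44 -.0512 .1545 -.09 1 0;python3 - <<'E'
from h import *
s=readout.read_state();print(s['torque'],R.from_rotvec(s['tcp_rot']).as_matrix()[:,1])
c=read_camera('side');print([(k,round(a['p'],2),np.round(a['location'],1),pt(c,*a['location'],z=.02)) for k in('rod_tip','plate_hole','plate') for a in spotter.spot_point(c,k)])
E
```

```text
18.15 [ 0.5012 -0.0561  0.1482] [2.938  0.0531 0.3714] 0.22540338623952008
[-0.0614, -0.0062, -0.0008, 0.001, -0.003, -0.003, 0.0]
[-0.0824 -0.8721  0.0007] [-0.0032 -0.001  -1.    ]
[('rod_tip', 0.78, array([260.8, 231.3]), array([ 0.5378, -0.0613,  0.02  ])), ('rod_tip', 0.33, array([285.5, 317.4]), array([ 0.4198, -0.3069,  0.02  ])), ('plate_hole', 0.59, array([263.1, 230.2]), array([ 0.5454, -0.0617,  0.02  ])), ('plate_hole', 0.3, array([315.3, 295.5]), array([ 0.5097, -0.3051,  0.02  ])), ('plate', 0.68, array([268.9, 229.9]), array([ 0.5587, -0.0706,  0.02  ]))]
```

jog_arm([
  [-0.004,0.0003,0,0,0,0,0],
  [-0.004,0,0,0,0,0,0],
  [-0.004,0,0,0,0,0,0],
  [-0.004,-0.0002,0,0,0,0,0],
  [-0.004,-0.0003,0,0,0,0,0],
])

```text
time: 18.98
tool_pos: [0.4817, -0.0543, 0.1493]
tcp_rot: [-1.571, 0.073, -0.072]
wrist_force: [3.3, -0.3, 1.3]
width: 0.226
```

jog_arm([
  [-0.004,-0.0003,0,0,0,0,0],
  [-0.004,-0.0003,0,0,0,0,0],
  [-0.004,-0.0003,0,0,0,0,0],
])

```text
time: 19.35
tool_pos: [0.4688, -0.0531, 0.1502]
tcp_rot: [-1.571, 0.073, -0.072]
wrist_force: [2.6, 0.1, 2.9]
width: 0.227
```

jog_arm([
  [-0.004,-0.0004,0,0,0,0,0],
  [-0.004,-0.0004,0,0,0,0,0],
  [-0.004,-0.0003,0,0,0,0,0],
  [-0.004,-0.0003,0,0,0,0,0],
  [-0.004,-0.0003,0,0,0,0,0],
])

```text
time: 19.98
tool_pos: [0.447, -0.0511, 0.1518]
tcp_rot: [-1.571, 0.074, -0.072]
wrist_force: [2.1, -0.7, 2.0]
width: 0.226
```

```bash
python3 plan.py .43 -.0502 .1545 -.09 1 0;python3 - <<'E'
from h import *
s=readout.read_state();print(s['torque'],R.from_rotvec(s['tcp_rot']).as_matrix()[:,1])
c=read_camera('side');print([(k,round(a['p'],2),np.round(a['location'],1),pt(c,*a['location'],z=.022)) for k in('rod_tip','plate_hole','plate','tray_front') for a in spotter.spot_point(c,k)[:1]])
E
```

```text
19.975 [ 0.447  -0.0511  0.1518] [ 2.0775 -0.6559  1.9823] 0.22629204836880304
[-0.017, -0.0027, -0.0007, 0.001, -0.003, -0.001, 0.0]
[-0.1098 -0.9899 -0.052 ] [-0.0014 -0.0011 -1.    ]
[('rod_tip', 0.6, array([246.7, 238.5]), array([ 0.4902, -0.0618,  0.022 ])), ('plate_hole', 0.43, array([248.9, 236.4]), array([ 0.4994, -0.0589,  0.022 ])), ('plate', 0.58, array([251.6, 232.2]), array([ 0.5147, -0.0503,  0.022 ])), ('tray_front', 0.9, array([240.4, 244.8]), array([ 0.4637, -0.0705,  0.022 ]))]
```

Now approach the stop slowly, watching for the force step.

jog_arm([
  [-0.003,-0.0003,0,0,0,0,0],
  [-0.003,-0.0003,0,0,0,0,0],
  [-0.003,-0.0002,0,0,0,0,0],
])

```text
time: 20.6
tool_pos: [0.437, -0.0501, 0.1526]
tcp_rot: [-1.571, 0.075, -0.07]
wrist_force: [2.9, -0.3, 1.9]
width: 0.228
```

jog_arm([
  [-0.002,-0.0002,0,0,0,0,0],
  [-0.002,-0.0002,0,0,0,0,0],
])

```text
time: 20.85
tool_pos: [0.4325, -0.0497, 0.1529]
tcp_rot: [-1.571, 0.076, -0.07]
wrist_force: [2.9, 0.9, 2.5]
width: 0.226
```

jog_arm([
  [-0.0015,-0.0001,0,0,0,0,0],
  [-0.0015,-0.0001,0,0,0,0,0],
])

```text
time: 21.1
tool_pos: [0.4304, -0.0496, 0.1531]
tcp_rot: [-1.571, 0.073, -0.072]
wrist_force: [6.7, -0.9, -2.8]
width: 0.226
```

jog_arm([
  [0.0012,0,0,0,0,0,0],
  [0,0,0,0,0,0,0],
])

```text
time: 21.35
tool_pos: [0.4311, -0.0497, 0.153]
tcp_rot: [-1.571, 0.074, -0.071]
wrist_force: [2.6, 0.1, 2.2]
width: 0.225
```

jog_arm([
  [0.0012,0,0,0,0,0,0],
  [0,0,0,0,0,0,0],
])

```text
time: 21.6
tool_pos: [0.4315, -0.0497, 0.153]
tcp_rot: [-1.571, 0.076, -0.069]
wrist_force: [2.0, 0.2, 3.1]
width: 0.224
```

```bash
python3 plan.py .43 -.0502 .1545 -.09 1 0;python3 - <<'E'
from h import *
s=readout.read_state();print(s['torque'],R.from_rotvec(s['tcp_rot']).as_matrix()[:,1])
c=read_camera('side');print([(k,round(a['p'],2),np.round(a['location'],1),pt(c,*a['location'],z=.022)) for k in('rod_tip','plate_hole','plate','tray_front') for a in spotter.spot_point(c,k)[:1]])
cv2.imwrite('pics/stop.png',cv2.resize(c['img'][200:262,215:300],None,fx=8,fy=8,interpolation=cv2.INTER_CUBIC))
E
```

```text
21.6 [ 0.4315 -0.0497  0.153 ] [2.0067 0.2213 3.1172] 0.22437518962594477
[-0.0015, -0.0015, -0.0006, 0.001, -0.002, -0.004, 0.0]
[-0.1485 -0.7    -0.0019] [-0.0044 -0.001  -1.    ]
[('rod_tip', 0.65, array([242.5, 239.6]), array([ 0.4789, -0.0582,  0.022 ])), ('plate_hole', 0.69, array([243.4, 236.4]), array([ 0.4877, -0.0498,  0.022 ])), ('plate', 0.59, array([247.4, 233.2]), array([ 0.5034, -0.0464,  0.022 ])), ('tray_front', 0.57, array([239.1, 241.7]), array([ 0.4674, -0.0591,  0.022 ]))]
```

View pics/stop.png

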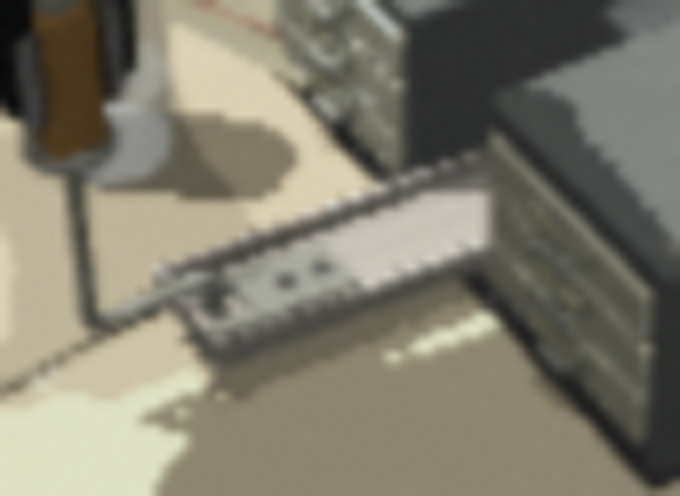

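jog_arm([
  [0.001,-0.001,0,0,0,0,0],
  [0.001,-0.0005,0,0,0,0,0],
  [0,0,0,0,0,0,0],
])

```text
time: 22.22
tool_pos: [0.4321, -0.0497, 0.1533]
tcp_rot: [-1.571, 0.079, -0.067]
wrist_force: [1.5, -1.2, 2.0]
width: 0.224
```

jog_arm([
  [0.0007,-0.001,0,0,0,0,0],
  [0,-0.001,0,0,0,0,0],
  [0,0,0,0,0,0,0],
])

```text
time: 22.6
tool_pos: [0.4322, -0.0496, 0.1543]
tcp_rot: [-1.57, 0.08, -0.066]
wrist_force: [1.5, -0.2, 0.1]
width: 0.229
```

jog_arm([
  [0.0015,0,0,0,0,0.003,0],
  [0,0,0,0,0,0,0],
])

```text
time: 22.85
tool_pos: [0.4331, -0.0496, 0.154]
tcp_rot: [-1.57, 0.084, -0.062]
wrist_force: [1.4, 0.5, -0.9]
width: 0.228
```

jog_arm([
  [0.001,-0.001,0,0,0,0,0],
  [0,-0.001,0,0,0,0,0],
])

```text
time: 23.1
tool_pos: [0.4334, -0.0496, 0.1555]
tcp_rot: [-1.569, 0.085, -0.06]
wrist_force: [0.3, -0.1, -1.0]
width: 0.225
```

jog_arm([
  [0,-0.001,0,0,0,-0.006,0],
  [0,-0.001,0,0,0,-0.006,0],
  [0,-0.002,0,0,0,0,0],
])

```text
time: 23.48
tool_pos: [0.4325, -0.0494, 0.1593]
tcp_rot: [-1.57, 0.077, -0.068]
wrist_force: [-1.1, 0.0, -0.1]
width: 0.223
```

jog_arm([
  [0,-0.004,0,0,0,0,0],
  [0,-0.006,0,0,0,0,0],
  [0,-0.008,0,0,0,0,0],
  [0,-0.008,0,0,0,0,0],
  [0,0,0,0,0,0,0],
])

```text
time: 24.1
tool_pos: [0.4333, -0.0495, 0.1882]
tcp_rot: [-1.57, 0.075, -0.07]
wrist_force: [-0.4, 0.5, -0.6]
width: 0.227
```

```bash
python3 - <<'E'
from h import *
s=readout.read_state();print(s['torque'],s['tool_pos'],R.from_rotvec(s['tcp_rot']).as_matrix())
for n in('side','top'):
    c=read_camera(n);print([(k,round(a['p'],2),np.round(a['location'],1),pt(c,*a['location'],z=.022)) for k in('rod_tip','plate_hole','plate','tray_front') for a in spotter.spot_point(c,k)[:1]])
E
python3 plan.py .3595 .2095 .160 -.063 10 0
```

```text
[-0.0208 -0.0238  0.0233] [ 0.4333 -0.0495  0.1882] [[ 0.9957 -0.0036  0.0923]
 [-0.0923 -0.0004  0.9957]
 [-0.0036 -1.     -0.0007]]
[('rod_tip', 0.55, array([241.7, 228.5]), array([ 0.5016, -0.0215,  0.022 ])), ('plate_hole', 0.48, array([242.8, 239.7]), array([ 0.4794, -0.059 ,  0.022 ])), ('plate', 0.41, array([246.3, 239.8]), array([ 0.4865, -0.0651,  0.022 ])), ('tray_front', 0.77, array([239.5, 242.8]), array([ 0.4659, -0.0631,  0.022 ]))]
[('plate_hole', 0.6, array([255.1, 217. ]), array([ 0.4799, -0.0558,  0.022 ])), ('plate', 0.49, array([258.7, 209.2]), array([ 0.504 , -0.0662,  0.022 ])), ('tray_front', 0.72, array([254.6, 218.2]), array([ 0.4761, -0.0544,  0.022 ]))]
24.6 [ 0.4323 -0.0493  0.1868] [ 0.1785  0.4882 -0.4619] 0.22446023854076766
[-0.0096, 0.0027, 0.0251, 0.0, -0.003, -0.001, 0.0]
[-0.0096, 0.0027, 0.0251, 0.0, -0.003, -0.001, 0.0]
[-0.0095, 0.0027, 0.0252, 0.0, -0.003, -0.001, 0.0]
[-0.0094, 0.0027, 0.0252, 0.0, -0.003, -0.001, 0.0]
[-0.0093, 0.0027, 0.0252, 0.0, -0.003, -0.001, 0.0]
[-0.0093, 0.0027, 0.0252, 0.0, -0.003, -0.001, 0.0]
[-0.0092, 0.0027, 0.0253, 0.0, -0.003, -0.001, 0.0]
[-0.0091, 0.0027, 0.0253, 0.0, -0.003, -0.001, 0.0]
[-0.009, 0.0027, 0.0253, 0.0, -0.003, -0.001, 0.0]
[-0.009, 0.0027, 0.0253, 0.0, -0.003, -0.001, 0.0]
```

jog_arm([
  [-0.02,0,0.003,0,-0.002,0,0],
  [-0.02,0,0.012,0,-0.003,0,0],
  [-0.008,0,0.024,0,-0.003,0,0],
  [-0.003,0,0.025,0,-0.003,0,0],
  [-0.003,0,0.025,0,-0.003,0,0],
  [-0.003,0,0.025,0,-0.003,0,0],
  [-0.003,0.001,0.025,0,-0.003,0,0],
  [-0.003,0.002,0.025,0,-0.003,0,0],
  [-0.003,0.003,0.025,0,-0.003,0,0],
  [-0.003,0.003,0.024,0,-0.003,0,0],
])

```text
time: 25.85
tool_pos: [0.3791, 0.1741, 0.1781]
tcp_rot: [-1.57, 0.056, -0.049]
wrist_force: [0.8, -0.1, -0.3]
width: 0.228
```

```bash
python3 plan.py .3595 .2105 .160 -.063 3 0
```

```text
25.85 [0.3791 0.1741 0.1781] [ 0.8445 -0.0696 -0.3107] 0.22769821095865989
[-0.0073, 0.006, 0.0117, 0.0, -0.001, -0.001, 0.0]
[-0.0073, 0.006, 0.0117, 0.0, -0.001, -0.001, 0.0]
[-0.0073, 0.006, 0.0117, 0.0, -0.001, -0.001, 0.0]
```

jog_arm([
  [-0.009,0.004,0.011,0,-0.002,-0.001,0],
  [-0.006,0.006,0.011,0,0,-0.001,0],
  [-0.002,0.005,0.008,0,0,-0.001,0],
  [0,0,0,0,0,0,0],
])

```text
time: 26.35
tool_pos: [0.3622, 0.2066, 0.1615]
tcp_rot: [-1.572, 0.051, -0.047]
wrist_force: [0.5, 0.0, -0.3]
width: 0.221
```

```bash
python3 plan.py .4526 .2047 .1585 -.063 7 0;  python3 plan.py .365 .2100 .1585 -.063 2 0; python3 -c "
from h import *
s=readout.read_state();print(R.from_rotvec(s['tcp_rot']).as_matrix())"
```

```text
26.35 [0.3622 0.2066 0.1615] [ 0.5061  0.0146 -0.2792] 0.22107482762209293
[0.0129, 0.0004, 0.0005, 0.0, 0.0, -0.0, 0.0]
[0.0129, 0.0004, 0.0005, 0.0, 0.0, -0.0, 0.0]
[0.0129, 0.0004, 0.0005, 0.0, 0.0, -0.0, 0.0]
[0.0129, 0.0004, 0.0005, 0.0, 0.0, -0.0, 0.0]
[0.0129, 0.0004, 0.0005, 0.0, 0.0, -0.0, 0.0]
[0.0129, 0.0004, 0.0005, 0.0, 0.0, -0.0, 0.0]
[0.0129, 0.0004, 0.0005, 0.0, 0.0, -0.0, 0.0]
26.35 [0.3622 0.2066 0.1615] [ 0.5061  0.0146 -0.2792] 0.22107482762209293
[0.0013, 0.0015, 0.0018, 0.001, 0.0, -0.001, 0.0]
[0.0013, 0.0015, 0.0018, 0.001, 0.0, -0.001, 0.0]
[[ 0.998  -0.0025  0.0625]
 [-0.0625 -0.0014  0.998 ]
 [-0.0024 -1.     -0.0016]]
```

jog_arm([
  [0.001,0.001,0.0025,0,0,0,0],
  [0.001,0.001,0.001,0,0,0,0],
  [0.012,0,0,0,0,0,0],
  [0.013,0,0,0,0,0,0],
  [0.008,0,0,0,0,0,0],
  [0,0,0,0,0,0,0],
])

```text
time: 27.1
tool_pos: [0.4018, 0.207, 0.16]
tcp_rot: [-1.572, 0.051, -0.051]
wrist_force: [-0.7, -0.5, -0.6]
width: 0.224
```

```bash
python3 plan.py .4526 .2045 .1585 -.063 4 0
```

```text
27.1 [0.4018 0.207  0.16  ] [-0.7269 -0.5384 -0.6017] 0.2237721554293381
[0.0127, 0.0004, 0.0002, 0.0, -0.0, -0.0, 0.0]
[0.0127, 0.0004, 0.0002, 0.0, -0.0, -0.0, 0.0]
[0.0127, 0.0004, 0.0002, 0.0, -0.0, -0.0, 0.0]
[0.0127, 0.0004, 0.0002, 0.0, -0.0, -0.0, 0.0]
```

jog_arm([
  [0.012,0,0.0006,0,0,0,0],
  [0.013,0,0.0003,0,0,0,0],
  [0.012,0,0,0,0,0,0],
  [0.007,0,0,0,0,0,0],
  [0,0,0,0,0,0,0],
])

```text
time: 27.72
tool_pos: [0.4492, 0.2048, 0.1598]
tcp_rot: [-1.572, 0.051, -0.051]
wrist_force: [-0.2, -1.0, -1.0]
width: 0.226
```

```bash
python3 plan.py .4526 .2045 .1475 -.063 4 0
```

```text
27.725 [0.4492 0.2048 0.1598] [-0.1834 -1.0123 -1.0216] 0.2262271332279759
[0.0009, 0.0031, -0.0, 0.0, -0.0, -0.0, 0.0]
[0.0009, 0.0031, -0.0, 0.0, -0.0, -0.0, 0.0]
[0.0009, 0.0031, -0.0, 0.0, -0.0, -0.0, 0.0]
[0.0009, 0.0031, -0.0, 0.0, -0.0, -0.0, 0.0]
```

jog_arm([
  [0.0025,0.003,0,0,0,0,0],
  [0.001,0.003,0,0,0,0,0],
  [0,0.003,0,0,0,0,0],
  [0,0,0,0,0,0,0],
])

```text
time: 28.22
tool_pos: [0.4517, 0.2044, 0.1496]
tcp_rot: [-1.572, 0.052, -0.049]
wrist_force: [0.3, -0.5, -2.2]
width: 0.225
```

jog_arm([
  [0,0.0012,0,0,0,0,0],
  [0,0,0,0,0,0,0],
])

```text
time: 28.48
tool_pos: [0.4515, 0.2045, 0.1484]
tcp_rot: [-1.572, 0.052, -0.049]
wrist_force: [0.8, 0.2, -0.6]
width: 0.221
```

jog_arm([
  [0,0.0012,0,0,0,0,0],
  [0,0,0,0,0,0,0],
])

```text
time: 28.72
tool_pos: [0.4515, 0.2045, 0.1473]
tcp_rot: [-1.572, 0.052, -0.049]
wrist_force: [-0.5, 0.7, -2.1]
width: 0.224
```

jog_arm([
  [0.0008,0.0006,0,0,0,0,0],
  [0,0,0,0,0,0,0],
])

```text
time: 28.98
tool_pos: [0.4524, 0.2046, 0.1471]
tcp_rot: [-1.572, 0.052, -0.049]
wrist_force: [0.1, 0.7, -1.6]
width: 0.228
```

jog_arm([
  [0,0.0008,0,0,0,0,0],
  [0,0,0,0,0,0,0],
])

```text
time: 29.22
tool_pos: [0.4526, 0.2047, 0.1471]
tcp_rot: [-1.572, 0.052, -0.05]
wrist_force: [-0.1, -0.1, -1.4]
width: 0.228
```

jog_arm([
  [0,0.0005,0,0,0,0,0],
  [0,0,0,0,0,0,0],
])

```text
time: 29.48
tool_pos: [0.4527, 0.2047, 0.147]
tcp_rot: [-1.571, 0.052, -0.05]
wrist_force: [-0.4, -0.4, 1.0]
width: 0.228
```

jog_arm([
  [0,0,0,0,0,0,0.3],
  [0,0,0,0,0,0,0.4],
  [0,0,0,0,0,0,0.6],
  [0,0,0,0,0,0,0.8],
  [0,0,0,0,0,0,0.8],
])

```text
time: 30.1
tool_pos: [0.4529, 0.2047, 0.1464]
tcp_rot: [-1.571, 0.051, -0.05]
wrist_force: [-0.8, 0.2, -0.0]
width: 0.8
```

jog_arm([
  [0,-0.006,0,0,0,0,0.8],
  [0,-0.012,0,0,0,0,0.8],
  [0,-0.02,0,0,0,0,0.8],
  [0,-0.025,0,0,0,0,0.8],
  [0,-0.025,0,0,0,0,0.8],
  [0,-0.01,0.03,0,-0.1,0,0.8],
  [0,0,0.04,0,-0.12,0,0.8],
  [0,0,0.05,0,-0.12,0,0.8],
  [0,0,0.05,0,-0.12,0,0.8],
  [0,0,0.05,0,-0.12,0,0.8],
])

```text
time: 31.35
tool_pos: [0.4149, 0.4224, 0.2585]
tcp_rot: [-1.53, -0.422, 0.404]
wrist_force: [0.4, -0.2, -0.7]
width: 0.804
```

jog_arm([
  [0,0,0.05,0,-0.12,0,0.8],
  [0,0,0.05,0,-0.12,0,0.8],
  [0,0,0.04,0,-0.1,0,0.8],
  [0,0,0,0,0,0,0.8],
])

```text
time: 31.85
tool_pos: [0.3275, 0.5416, 0.2628]
tcp_rot: [-1.456, -0.702, 0.676]
wrist_force: [-1.0, -0.3, -0.1]
width: 0.8
```

Run:
```python
from h import *
s=readout.read_state();print(s['time'],s['tool_pos'],s['wrist_force'])
ims=[];H=dict(rod=.115,pot=0,tub=0,vial=0,plate_hole=.023,tray_front=.012)
for n in('side','top'):
    c=read_camera(n);print(n)
    for k,z in H.items():
        for a in spotter.spot_point(c,k)[:1]: print(k,round(a['p'],2),np.round(a['location'],1),pt(c,*a['location'],z=z))
    if n=='top':
        A=sum(read_camera('top')['img'].astype(float) for i in range(6))/6
        t=A[190:230,235:280]; ims.append(cv2.resize(t,(450,400),interpolation=cv2.INTER_CUBIC))
    else: ims.append(cv2.resize(c['img'][150:250,165:250],(340,400),interpolation=cv2.INTER_CUBIC).astype(float))
cv2.imwrite('pics/end.png',np.hstack(ims).astype(np.uint8))
```

```text
31.85 [0.3275 0.5416 0.2628] [-0.9973 -0.3486 -0.0514]
side
rod 0.54 [181.9 170.2] [0.4519 0.2095 0.115 ]
pot 0.83 [317.4 293.9] [ 0.528  -0.2952  0.    ]
tub 0.81 [286.2 320.7] [ 0.4244 -0.3045  0.    ]
vial 0.71 [228.9 218. ] [0.5095 0.0588 0.    ]
plate_hole 0.59 [242.6 238.9] [ 0.4801 -0.0571  0.023 ]
tray_front 0.68 [238.9 244.6] [ 0.4659 -0.0592  0.012 ]
top
rod 0.52 [161.6 228. ] [0.4419 0.2082 0.115 ]
pot 0.62 [332.5 203.8] [ 0.5282 -0.2997  0.    ]
tub 0.96 [330.1 240. ] [ 0.4147 -0.2934  0.    ]
vial 0.69 [217.5 206. ] [0.5108 0.0617 0.    ]
plate_hole 0.6 [254.1 217.7] [ 0.4776 -0.0528  0.023 ]
tray_front 0.91 [254.7 217. ] [ 0.4798 -0.055   0.012 ]
```

View pics/end.png

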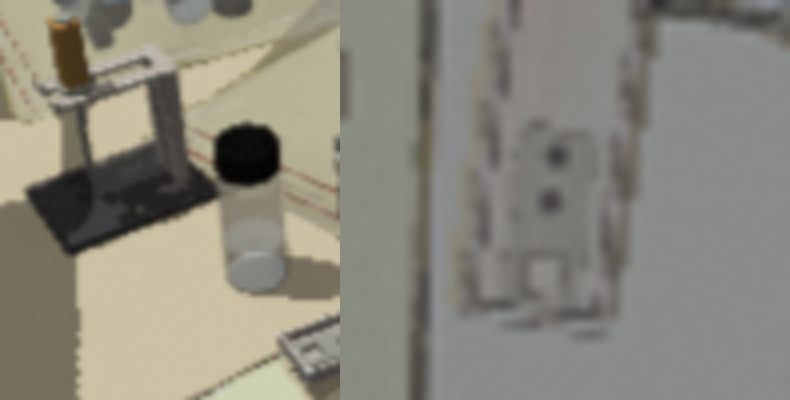

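```bash
python3 -c "
from workcell import bot
print(bot.finish_job())"
```

```text
the job is handed in; nothing more can be done
None
```

The plate is out against the tray's front stop, the rod is back in its fork, and the job was handed in at about 32 s of the 72 s allowed.

- **Hooking:** the tip went into the hole and touched the floor at a height that fits the floor, not the top of the plate.
- **Drawing out:** the tip rode up the tray, which rises about 0.07 rad. The pull was about 2–4 N and the press about 0.4–3.5 N at the readings I took. At the stop the pull stepped up to about 7 N, and I eased off and lifted the tip out.
- **Plate check:** the step came within about 1 mm of where I had worked out the stop would be. The last images show the plate's front edge at the stop. At about 3 mm per pixel they cannot rule out a gap of a millimetre or so.
- **Rod check:** the rod seated at the same height as before (gripper at z = 0.147 m), and the last picture shows it hanging upright in the fork.
- **Bystanders:** the gripper's path stayed clear of the pot, the tub and the vial. Spotter positions for them moved by up to about 15 mm between views. That is the size of its usual scatter, so it is not proof to the millimetre.
- **Disagreements:** spotter positions for the rod and tray front differed by about 10–15 mm between the two cameras. The top camera could not see the tip under the bridge because the arm was in the way, so I found the hole by feel there.

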